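# Set up the film-casting table

## Task

Get the film-casting table ready: push the orange levelling wedge under the low right-hand edge of its platform until the platform sits level, and stand the amber vial that was left on the platform upright on the bench without tipping it. Slide the steel stencil in under the blade bar, handle towards you, until its two holes drop over the brass locating pins and it lies flat on the platform. Leave the blue-capped vials, the yellow marker and the saline flask where they are.

Things in the scene. Friction and masses are not known exactly. Their poses are not given: they have to be found in the camera images.
- wedge_mouth (a point): Point on the bench below the free right-hand (-y) edge of the casting table's platform, 40 mm in front of the edge's middle; the wedge goes in here along +y. Axes of the table, which is fixed to the bench: x from its front edge (robot side) to its rear, y to its hinged left side, z up. A rubber foot stands 36 mm in front of this point; from there to 100 mm behind, the space below is free for 90 mm inwards.
- wedge_bar (a point): Point on the axis of the steel bar that rides on the wedge, just inside wedge_mouth: the bar is 10 mm thick, 120 mm long along x, under the platform 7 mm inside its right-hand edge. Its underside is 9 mm above the bench as the platform hangs at the start and 19 mm when the platform is level.
- platform (a joint): Tilt of the platform about its hinge, which runs along the table's x at its left side, 179 mm from the free edge: 0 rad as it hangs at the start, right edge low; 0.058 rad when level. It falls back to 0 by its own weight (0.8 kg) unless held up.
- platform_top (a point): Centre of the platform's flat dark grey top, 170 mm (x) by 174 mm (y), 34 mm above the bench when level; axes as the table's but tilting with the platform. Along each side (y = +-81 mm) runs a steel guide rail, 8 mm thick, its top 14 mm above the platform, from x = -75 to +75 mm. Free width 152 mm between the rails' blocks, 148 mm between the blade carriage's ends.
- blade_bar (a point): Middle of the underside of the blade bar: an aluminium bar with a steel blade, across the whole platform and fixed to it, 40 mm behind the platform's centre and 20 mm above its top. A plate reaches the rear of the platform only by sliding in under it from the front. The blade's front face is 11 mm in front of this point; the bar and its knobs reach 46 mm above it.
- pin_left (a point): Foot of the left brass locating pin, on the platform's top, 50 mm in front of its centre and 53 mm to the left (+y). The pin is 8 mm thick and 7 mm high with a bevelled tip. Axes as platform_top.
- pin_right (a point): Foot of the right brass locating pin, the same as the left one but 53 mm to the right (-y) of the platform's centre.
- stencil_handle (a point): Centre of the grip bar of the stencil's blue handle: 60 mm long (y), 12 mm thick (x), 18 mm high, centre 30 mm above the plate's underside; two posts 22 mm either side carry it. The stencil is a loose steel plate, 130 (x) by 134 (y) by 5 mm, about 0.26 kg, with six windows; it reaches 15 mm in front of the handle and 115 mm behind. Axes: x from handle edge to far edge, y left, z up.
- hole_left (a point): Centre of the stencil's left locating hole, at the plate's underside: round, 11 mm, in line with the handle, 53 mm to its left (+y). It belongs over pin_left.
- hole_right (a point): Centre of the stencil's right locating hole, at the plate's underside: a slot 11 mm (x) by 15 mm (y), 53 mm to the right of the handle. It belongs over pin_right.
- wedge_head (a point): Centre of the upright grip block of the loose orange wedge: 24 mm wide (x), 40 mm long (y), 36 mm high. From the block along +y follow a flat, 25 mm long and 19 mm high, and a ramp, 52 mm long, falling to 4 mm at the tip, 98 mm from here. With the flat under the platform's steel bar the platform is level; the block's front face then meets the platform's edge as a stop. z up.
- amber_vial_mid (a point): Centre, half-way up, of the amber glass vial with a grey crimped cap, 36 mm in diameter and 75 mm high, about 50 g, that stands on the platform in front of the blade bar at the start; z along its axis. Bench free to put it on lies to the right of the table, as far as the hood's side wall at y = -0.28 m (the left one is at y = +0.50 m; both begin at x = 0.45 m; the bench's front edge is at x = 0.42 m).
- blue_vial_front: Blue-capped vial, 31 mm in diameter and 56 mm high, beside the table's left side, near its front corner; origin at the centre of its underside. To be left alone.
- blue_vial_rear: Blue-capped vial, 31 mm in diameter and 58 mm high, to the right of the table towards the rear; origin at the centre of its underside. To be left alone.
- yellow_marker: Yellow marker pen lying on the bench in front of the table, 132 mm long (its y), 16 mm thick; origin under its middle. To be left alone.
- saline_flask: White plastic flask, 55 by 79 mm and 121 mm high, standing in the hood to the right; origin at the centre of its underside. To be left alone.

How it is judged:
At the end, for the whole second after the job is handed in: Platform level within 0.01 rad, the wedge under its right edge (grip block centre less than 60 mm outside the edge); each stencil hole within 3 mm of its pin's foot, the plate flat on the platform within 0.02 rad; the amber vial upright on the bench within 0.1 rad (value of joint platform between 0.048 and 0.068 rad and y of wedge_head in the frame of wedge_mouth between -0.06 and 0 m and distance between hole_left and pin_left below 0.003 m and distance between hole_right and pin_right below 0.003 m and angle between the z axis of stencil_handle and the z axis of platform_top, either way round below 0.02 rad and height (world z) of amber_vial_mid between 0.03 and 0.042 m and angle between amber_vial_mid's own z axis and vertical below 0.1 rad); the robot touches nothing.
It fails at once if the amber vial is tipped (angle between amber_vial_mid's own z axis and vertical above 0.5 rad).
It fails at once if the blue-capped vial by the front left corner is shifted by more than 20 mm or tipped (distance of blue_vial_front from where it was at the start of the episode above 0.02 m or angle between blue_vial_front's own z axis and vertical above 0.5 rad).
It fails at once if the blue-capped vial at the right is shifted by more than 20 mm or tipped (distance of blue_vial_rear from where it was at the start of the episode above 0.02 m or angle between blue_vial_rear's own z axis and vertical above 0.5 rad).
It fails at once if the yellow marker is shifted by more than 20 mm (distance of yellow_marker from where it was at the start of the episode above 0.02 m).
It fails at once if the saline flask is shifted by more than 20 mm or tipped (distance of saline_flask from where it was at the start of the episode above 0.02 m or angle between saline_flask's own z axis and vertical above 0.5 rad).
It also fails if it takes over 72 s, if anything falls off the work surface, if the arm or the gripper's body presses on something with over 40 N, if the wrist force passes 120 N, or if a joint passes its speed limit or range.

## Robot

A 6-joint arm with a two-finger parallel gripper is mounted at the origin on a cart in front of the work surface, level with it; the furniture and walls round the work are solid. World frame = base frame: x ahead of the robot, y to its left, z up, the work surface at z = 0. Lengths are in m, angles in rad, forces in N, time in s.
With the tool pointing down it reaches from about 0.375 to 0.975 m from the base axis. Payload 3.8 kg.
Tool frame: the origin (TCP) lies between the finger pads; the fingertips stand 17 mm ahead of it and the grasp point (between the pads) lies 2 mm behind it; z points along the fingers, y is the line along which they close (so a half turn about z gives the same grasp; the last joint's range is limited). The gripper opens to 85 mm and grips with 20 to 120 N. Pads are 22 mm wide; open, the fingers measure 114 mm over their backs; the gripper's body (76 mm by 85 mm) begins 54 mm behind the grasp point. The pads swing forward as they close: fully open they stand 13 mm farther back than shut.
Start: joints at [-1.301, 0.264, 1.604, -0, 1.274, -0.037], TCP at [0.204, -0.643, 0.225] pointing down, gripper open.
Joint ranges: [-2.63, 2.63], [-0.94, 2.18], [0.31, 2.57], [-1.31, 4.45], [0, 2.66], [-2.55, 2.55]. Speed limits (rad/s): [2.57, 2.57, 3.14, 3.14, 3.14, 3.14].

## Interface

Orientations are given as a rotation vector (axis times angle).
In Python, from workcell import bot gives the robot as it stands.
- The arm moves only by the tool play_rows, never from a script. Its argument "steps" is one flat list of numbers, 4 for each row, row after row: the shift along the tool's x, y, z in m, then the turn about the tool's z in rad. A call has 1 to 10 rows; each row is the pose to reach, as a shift and turn from the pose commanded when the call began, along the tool's axes at that moment; what a row does not reach only later rows make up. A row lasts 1/8 s, in which the tool goes at most 62.5 mm and 10.7 degrees, less where a joint would pass 70% of its speed; a pose out of reach is approached as far as the arm can. A call with a gripper value outside its range is refused whole. "jaw" is the closure in counts, from 0 (fully open) to 255 (shut), set as the call begins (left out, the last holds). The fingers move at their own pace and stop on an object; "grip_force" is the grip in N (left out, the last holds). Time passes only in rows, so rows that repeat a pose let the fingers close. It gives the time, the measured TCP pose, the force, the opening and the grip force at its end, in the units of the state.
- bot.read_state(): the state, without advancing time (a new reading comes with each control period).
- bot.read_camera(name): name is "side" or "top"; returns a dict with "pixels" (384x512x3 uint8, blue, green, red), "mtx" (3x3 intrinsics, pixels), "R" (3x3) and "t" (3): a world point X has camera coordinates R X + t. Camera axes: x right, y down, z forward; pixel columns grow to the right and rows downward; lengths in m; the calibration is good to about 2 mm. A picture is of the moment at which its call begins. There is no depth.
- bot.finish_job(): hands the job in; it is judged then, once.
The state is a dict: "time": time; "q": joint angles; "joint_vel": joint speeds; "joint_torque": joint torques, N m; "tool_pos": TCP position; "tcp_rot": TCP orientation; "wrist_force": force on the tool from outside, world axes, zero at the start; "torque": the same for the moment, N m; "width": opening from 0.0 (shut) to 1.0 (fully open); "grip_force": force on a finger pad.
Only numpy, scipy, OpenCV 4.12 (cv2) and the standard library are available. Lean on these libraries where they do the work, as an engineer would, in place of code of your own. Each camera call takes 0.05 s, during which the arm holds its last target. There are 200 camera calls.

## Working session

There is one attempt and no reset: what is moved stays moved. The work goes in short steps, Python scripts to look and compute and a tool call to move; the robot and the scene stay as the last step left them, time stands still between calls to the robot, and variables do not carry over. Pictures are saved under pics/ and viewed, at most 10 in all, crops included, and the job is handed in when it is done.

Besides the shell and the picture viewer there is one more tool, called after "Request:" by a JSON object that holds its "fn" and its "kwargs". play_rows: Moves the arm, as the interface text tells. Its arguments: {"type":"object","properties":{"steps":{"type":"array"},"jaw":{"type":"number"},"grip_force":{"type":"number"}},"required":["steps"]}

```bash
mkdir -p pics; cat > h.py <<'E'
import numpy as np, cv2
from workcell import bot
def ray(c,u,v):
    d=c["R"].T@np.linalg.inv(c["mtx"])@np.array([u,v,1.]); o=-c["R"].T@c["t"]
    return o,d
def onz(c,u,v,z):
    o,d=ray(c,u,v); return o+d*(z-o[2])/d[2]
def proj(c,X):
    p=c["mtx"]@(c["R"]@np.array(X,float)+c["t"]); return p[:2]/p[2]
def tri(c1,p1,c2,p2):
    o1,d1=ray(c1,*p1);o2,d2=ray(c2,*p2)
    s=np.linalg.lstsq(np.stack([d1,-d2],1),o2-o1,rcond=None)[0]
    a=o1+d1*s[0];b=o2+d2*s[1]; return (a+b)/2,np.linalg.norm(a-b)
E
python3 - <<'E'
from h import *
for n in("top","side"):
    c=bot.read_camera(n); np.savez(n+"0.npz",**c)
    cv2.imwrite(f"pics/{n}0.png",cv2.resize(c["pixels"],(800,600),interpolation=cv2.INTER_CUBIC))
    print(n,-c["R"].T@c["t"],c["R"][2],c["mtx"][0,0])
s=bot.read_state();print(s["tool_pos"],s["tcp_rot"],s["time"],s["width"])
E
```

```text
top [0.40149532 0.12626151 0.98729958] [ 0.18545942 -0.0084692  -0.98261543] 368.76865685662466
side [0.23006775 1.23905674 0.61016431] [ 0.27754929 -0.86299331 -0.42214801] 409.6443494692742
[ 0.20365807 -0.64280886  0.22415529] [-3.10262428e+00 -4.79744847e-01  4.53473083e-04] 0.1 1.0045337918988995
```

View pics/top0.png

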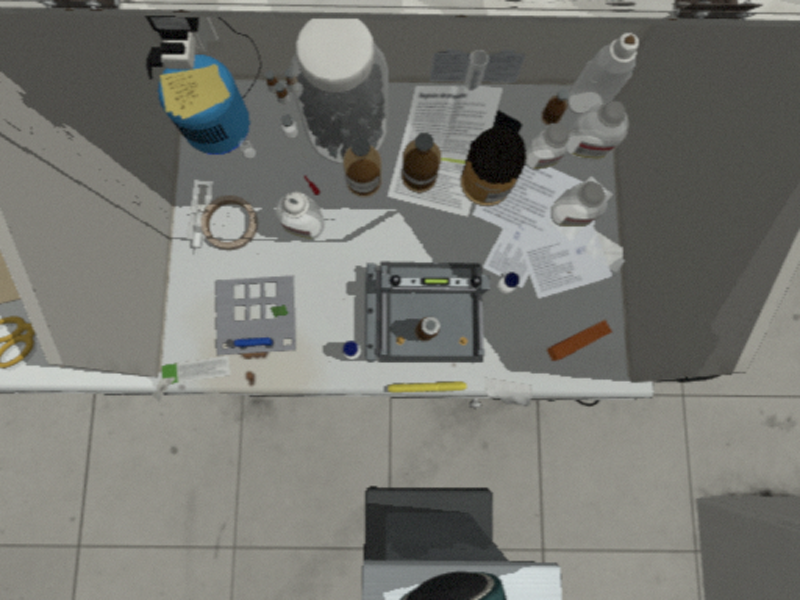

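View pics/side0.png

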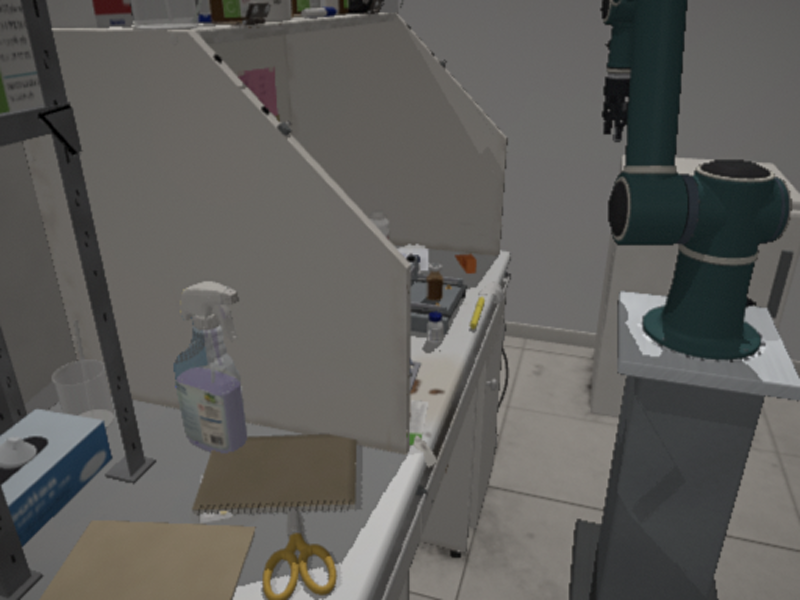

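The top view shows the table at about (425,312), amber vial cap (430,325), wedge (580,340), stencil handle (250,343), pins (402,341) and (463,341), marker (427,387) and blue vials (351,350) and (509,281). Now the masks and a crop.

```bash
python3 - <<'E'
from h import *
c=dict(np.load("top0.npz")); im=c["pixels"]; hsv=cv2.cvtColor(im,cv2.COLOR_BGR2HSV)
def comps(name,lo,hi,z,roi,amin=4):
    m=cv2.inRange(hsv,lo,hi); k=np.zeros_like(m); u0,v0,u1,v1=roi; k[v0:v1,u0:u1]=255
    n,l,st,ce=cv2.connectedComponentsWithStats(m&k)
    for i in range(1,n):
        if st[i,4]<amin: continue
        pts=np.argwhere(l==i)[:,::-1].astype(np.float32)
        r=cv2.boxPoints(cv2.minAreaRect(pts))
        print(name,ce[i].round(1),st[i],onz(c,*ce[i],z).round(4)[:2],[onz(c,*p,z).round(4)[:2].tolist() for p in r] if st[i,4]>40 else "")
comps("wedge",(3,120,60),(15,255,255),.019,(340,195,400,240),30)
comps("handle",(100,120,40),(130,255,255),.035,(135,205,190,230))
comps("pins",(12,90,80),(35,255,255),.03,(240,190,310,235),2)
comps("marker",(20,120,100),(35,255,255),.012,(240,235,310,260),20)
comps("blue",(100,120,30),(130,255,255),.056,(210,170,340,240))
a=im[165:245,225:400]; b=im[165:245,130:205]
cv2.imwrite("pics/c1.png",cv2.resize(np.hstack([a]),(787,360),interpolation=cv2.INTER_CUBIC))
cv2.imwrite("pics/c2.png",cv2.resize(b,(750,600)[:2] if 0 else (562,600),interpolation=cv2.INTER_CUBIC))
E
```

```text
wedge [370.  217.8] [351 206  40  25 369] [ 0.512 -0.2  ] [[0.4978, -0.1465], [0.5479, -0.2467], [0.5266, -0.2561], [0.4769, -0.1562]]
handle [161.6 218.6] [150 216  24   6 107] [0.5022 0.3456] [[0.5058, 0.3762], [0.5102, 0.3168], [0.4988, 0.3156], [0.4944, 0.3748]]
pins [255.7 217.3] [254 215   5   5  18] [0.5087 0.1025] 
pins [296.1 217.9] [294 216   5   5  18] [ 0.5084 -0.0029] 
marker [272.8 247.4] [249 245  49   6 222] [0.4322 0.0566] [[0.4351, 0.1192], [0.4408, -0.0067], [0.4292, -0.007], [0.4236, 0.1187]]
blue [327.1 178.8] [324 175   7   8  46] [ 0.6081 -0.0811] [[0.618, -0.0734], [0.6182, -0.089], [0.5996, -0.0884], [0.5994, -0.0729]]
blue [223.8 222.5] [220 219   8   8  55] [0.4917 0.1836] [[0.5005, 0.1933], [0.5007, 0.1756], [0.483, 0.1753], [0.4828, 0.1929]]
```

View pics/c1.png

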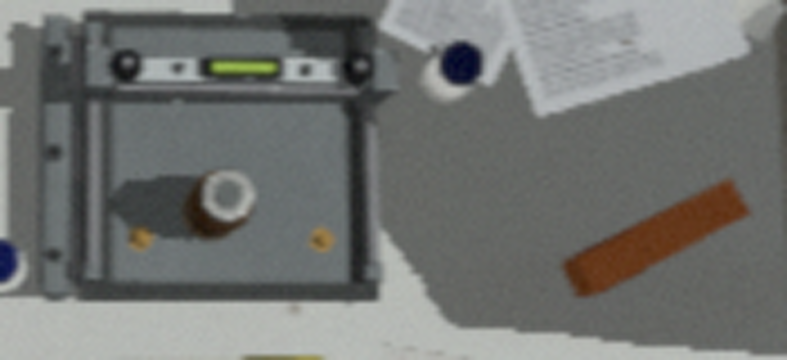

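View pics/c2.png

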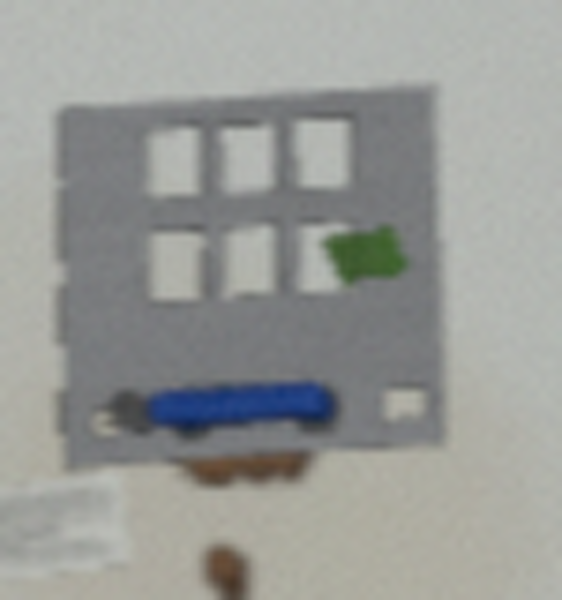

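The crops show pins at (140,238) and (321,240), the vial cap at (228,192), the level table frame, and the stencil with its handle at (240,403), turned only a few degrees. I can't yet tell which end of the wedge is the head, so I'll crop the side view.

```bash
python3 - <<'E'
from h import *
c=dict(np.load("side0.npz")); im=c["pixels"]; t=dict(np.load("top0.npz"))
cv2.imwrite("pics/c3.png",cv2.resize(im[145:230,250:330],(564,600),interpolation=cv2.INTER_CUBIC))
hsv=cv2.cvtColor(im,cv2.COLOR_BGR2HSV)
m=cv2.inRange(hsv,(3,150,60),(14,255,255)); m[:,:285]=0;m[:155]=0;m[180:]=0;m[:,310:]=0
p=np.argwhere(m)[:,::-1]; print(p.min(0),p.max(0),len(p))
for q in [(.537,-.251,0),(.535,-.245,.036),(.487,-.151,0),(.486,-.146,.036)]: print(q,proj(c,q))
# vial cap centre
g=cv2.cvtColor(t["pixels"],cv2.COLOR_BGR2GRAY)
u,v=225+228/4.5,165+192/4.5
print("vial cap",onz(t,u,v,.034-.006+.075))
# amber in side
m=cv2.inRange(hsv,(3,100,20),(20,255,160)); m[:,:265]=0;m[:,285:]=0;m[:165]=0;m[200:]=0
p=np.argwhere(m)[:,::-1]; print(p.min(0),p.max(0))
# stencil corners from crop c2 (7.5x)
f=lambda u,v,z: onz(t,130+u/7.5,165+v/7.5,z).round(4)[:2]
print("corners",[f(*p,.005) for p in [(60,108),(435,87),(440,442),(68,465)]],"slot",f(404,404,.003))
# table outline from crop c1
f=lambda u,v,z: onz(t,225+u/4.5,165+v/4.5,z).round(4)[:2]
print("table right front",f(378,290,.03),"left front",f(82,290,.034),"right rear",f(375,25,.03))
E
```

```text
[292 163] [303 174] 94
(0.537, -0.251, 0) [293.70463228 163.8548766 ]
(0.535, -0.245, 0.036) [294.18895157 155.93584699]
(0.487, -0.151, 0) [301.05711428 174.88580333]
(0.486, -0.146, 0.036) [301.46201253 166.46548362]
vial cap [0.52451725 0.05607295 0.103     ]
[274 175] [282 194]
corners [array([0.6112, 0.4223]), array([0.6207, 0.287 ]), array([0.4918, 0.2799]), array([0.4822, 0.4109])] slot [0.5054 0.2936]
table right front [ 0.4787 -0.0361] left front [0.4765 0.1344] right rear [ 0.6357 -0.0373]
```

View pics/c3.png

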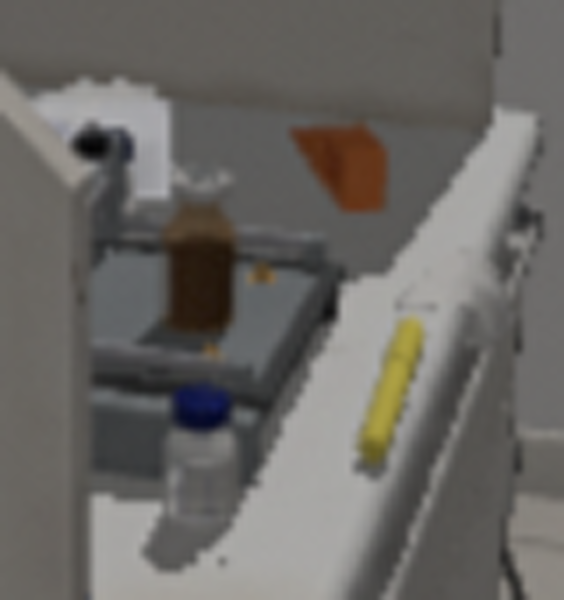

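The side crop shows the wedge's tall block at its near end (about (365,170) in the crop), so the tip points towards the wall. The head is at about (0.497, -0.172), and the tip points at -64.5°. It needs a +154.5° turn, so I'll grasp at tool yaw -64.5° and finish at +90°. I start with a safe point in front of the hood wall.

Request:
{"fn": "play_rows", "kwargs": {"steps": [0.29,-0.4,0.07,1.433,0.29,-0.4,0.07,1.433,0.29,-0.4,0.07,1.433,0.29,-0.4,0.07,1.433,0.29,-0.4,0.07,1.433,0.29,-0.4,0.07,1.433,0.29,-0.4,0.07,1.433,0.29,-0.4,0.07,1.433,0.29,-0.4,0.07,1.433,0.29,-0.4,0.07,1.433], "jaw": 0, "grip_force": 60}}

```text
time: 1.35
tool_pos: [0.3591, -0.1729, 0.1547]
tcp_rot: [2.66, -1.672, -0.002]
wrist_force: [0.6, -1.2, 0.4]
width: 0.998
grip_force: 0.0
```

```bash
cat > d.py <<'E'
import sys,numpy as np
from workcell import bot
from scipy.spatial.transform import Rotation as Ro
s=bot.read_state(); R=Ro.from_rotvec(s["tcp_rot"]).as_matrix()
phi=np.degrees(np.arctan2(R[1,0],R[0,0]))
print("t",round(s["time"],2),"pos",s["tool_pos"].round(4),"phi",phi.round(2),"q6",round(s["q"][5],2),"F",np.round(s["wrist_force"],1),"w",round(s["width"],3),"g",round(s["grip_force"],1))
if len(sys.argv)>3:
    T=np.array(list(map(float,sys.argv[1:4])))
    print("delta",(R.T@(T-s["tool_pos"])).round(4), "turn",(np.radians(phi-float(sys.argv[4]))).round(4) if len(sys.argv)>4 else "")
E
python3 d.py .497 -.172 .09 -64.5
```

```text
t 1.35 pos [ 0.3591 -0.1729  0.1547] phi -64.31 q6 2.18 F [ 0.6 -1.2  0.4] w 0.998 g 0.0
delta [ 0.0591 -0.1246  0.0645] turn 0.0033
```

Request:
{"fn": "play_rows", "kwargs": {"steps": [0.03,-0.062,0.03,0.003,0.059,-0.1246,0.065,0.003,0.059,-0.1246,0.065,0.003,0.059,-0.1246,0.1,0.003,0.059,-0.1246,0.131,0.003,0.059,-0.1246,0.131,0.003]}}

```text
time: 2.1
tool_pos: [0.4945, -0.1744, 0.0215]
tcp_rot: [2.652, -1.681, -0.01]
wrist_force: [0.8, -0.8, 0.2]
width: 1.0
grip_force: 0.0
```

Request:
{"fn": "play_rows", "kwargs": {"steps": [0,0,0,0,0,0,0,0,0,0,0,0,0,0,0,0,0,0,0,0,0,0,0,0], "jaw": 255}}

```text
time: 2.85
tool_pos: [0.4984, -0.1747, 0.0259]
tcp_rot: [-2.654, 1.681, -0.004]
wrist_force: [-1.0, -0.2, 5.9]
width: 0.255
grip_force: 58.5
```

```bash
python3 d.py .50 -.172 .09 90; python3 - <<'E'
from h import *
c=bot.read_camera("top"); cv2.imwrite("pics/g1.png",cv2.resize(c["pixels"][165:260,240:410],(800,447),interpolation=cv2.INTER_CUBIC))
E
```

```text
t 2.85 pos [ 0.4984 -0.1747  0.0259] phi -64.68 q6 2.32 F [-1.  -0.2  5.9] w 0.255 g 58.5
delta [-0.0016 -0.0026 -0.0641] turn -2.6998
```

View pics/g1.png

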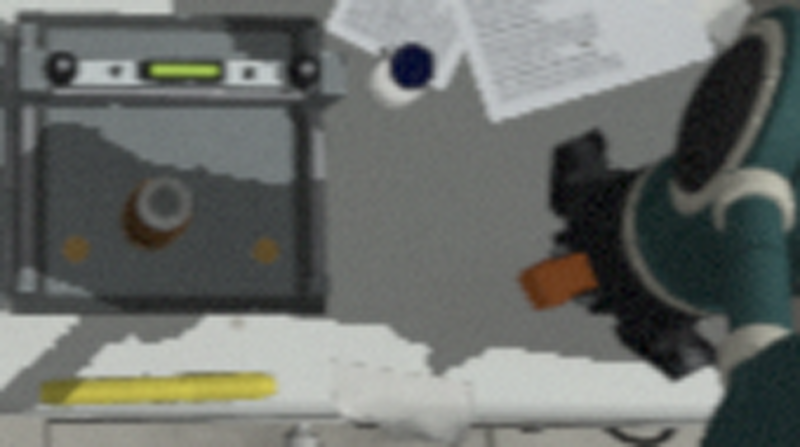

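The view shows the orange block at (558,280) held between the fingers; the rest of the wedge is hidden. Next I lift and turn.

Request:
{"fn": "play_rows", "kwargs": {"steps": [0,0,-0.04,0,0,0,-0.075,0,0,0,-0.075,-0.2,0,0,-0.075,-0.38,0,0,-0.075,-0.56,0,0,-0.075,-0.74,0,0,-0.075,-0.92,0,0,-0.075,-1.1,0,0,-0.075,-1.28,0,0,-0.075,-1.46]}}

```text
time: 4.15
tool_pos: [0.4971, -0.1741, 0.0993]
tcp_rot: [-3.097, -0.527, 0.0]
wrist_force: [-0.1, -0.1, -0.3]
width: 0.254
grip_force: 59.0
```

Request:
{"fn": "play_rows", "kwargs": {"steps": [0,0,0,-0.18,0,0,0,-0.36,0,0,0,-0.54,0,0,0,-0.72,0,0,0,-0.9,0,0,0,-1.08,0,0,0,-1.24,0,0,0,-1.24,0,0,0,-1.24]}}

```text
time: 5.28
tool_pos: [0.4973, -0.1742, 0.0994]
tcp_rot: [2.224, 2.219, 0.0]
wrist_force: [0.2, -0.1, 0.3]
width: 0.252
grip_force: 59.0
```

```bash
python3 d.py .52 -.17 .026 90; python3 - <<'E'
from h import *
s=bot.read_state(); p=s["tool_pos"]
c=bot.read_camera("top"); im=c["pixels"]; hsv=cv2.cvtColor(im,cv2.COLOR_BGR2HSV)
m=cv2.inRange(hsv,(3,120,40),(15,255,255)); m[:190]=0; m[260:]=0; m[:,300:][:, 110:]=0; m[:,:300]=0
n,l,st,ce=cv2.connectedComponentsWithStats(m)
for i in range(1,n):
    if st[i,4]<15: continue
    q=np.argwhere(l==i)[:,::-1].astype(np.float32); r=cv2.boxPoints(cv2.minAreaRect(q))
    for z in (p[2]-.026+.0,p[2]-.026+.012): print(st[i],[onz(c,*a,z).round(4)[:2].tolist() for a in r])
cv2.imwrite("pics/g2.png",cv2.resize(im[165:260,240:410],(800,447),interpolation=cv2.INTER_CUBIC))
E
```

```text
t 5.28 pos [ 0.4973 -0.1742  0.0994] phi 89.85 q6 -0.38 F [ 0.2 -0.1  0.3] w 0.252 g 59.0
delta [0.0042 0.0227 0.0734] turn -0.0025
[330 215  47  11 437] [[0.5118, -0.0819], [0.5131, -0.1971], [0.4881, -0.1958], [0.4868, -0.0812]]
[330 215  47  11 437] [[0.5103, -0.0792], [0.5116, -0.1929], [0.487, -0.1916], [0.4857, -0.0784]]
```

View pics/g2.png

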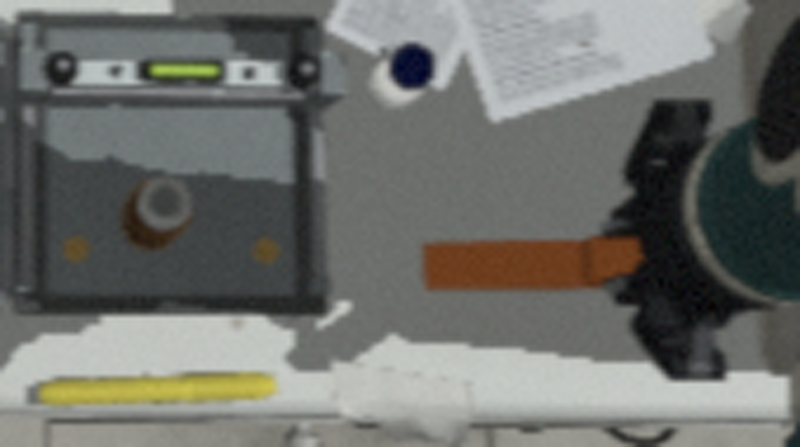

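The view shows the wedge pointing at the table, with its tip at (424,266) in the crop. The tip is at y ≈ -0.080, so the head sits about 4 mm behind the TCP. Now I lower and insert.

Request:
{"fn": "play_rows", "kwargs": {"steps": [0,0.0227,0.02,0,0,0.0227,0.05,0,0,0.0227,0.073,0,0,0.0227,0.073,0,0.015,0.0227,0.073,0,0.03,0.0227,0.073,0,0.045,0.0227,0.073,0,0.055,0.0227,0.073,0,0.06,0.0227,0.073,0,0.06,0.0227,0.073,0]}}

```text
time: 6.58
tool_pos: [0.5198, -0.1137, 0.0262]
tcp_rot: [-2.22, -2.222, 0.0]
wrist_force: [0.7, -0.5, -2.5]
width: 0.249
grip_force: 72.1
```

Request:
{"fn": "play_rows", "kwargs": {"steps": [0.006,0,0,0,0.012,0,0,0,0.018,0,0,0,0.024,0,0,0,0.03,0,0,0,0.036,0,0,0,0.042,0,0,0,0.048,0,0,0,0.054,0,0,0,0.054,0,0,0]}}

```text
time: 7.82
tool_pos: [0.5195, -0.0592, 0.026]
tcp_rot: [-2.22, -2.22, -0.0]
wrist_force: [0.0, 1.7, -6.0]
width: 0.247
grip_force: 71.8
```

```bash
python3 d.py .52 -.056 .026 90; python3 - <<'E'
from h import *
c=bot.read_camera("top"); im=c["pixels"]
cv2.imwrite("pics/g3.png",cv2.resize(im[165:260,225:345],(758,600),interpolation=cv2.INTER_CUBIC))
E
```

```text
t 7.83 pos [ 0.5195 -0.0592  0.026 ] phi 90.0 q6 -0.16 F [ 0.   1.7 -6. ] w 0.247 g 71.8
delta [ 0.0032  0.0005 -0.    ] turn -0.0
```

View pics/g3.png

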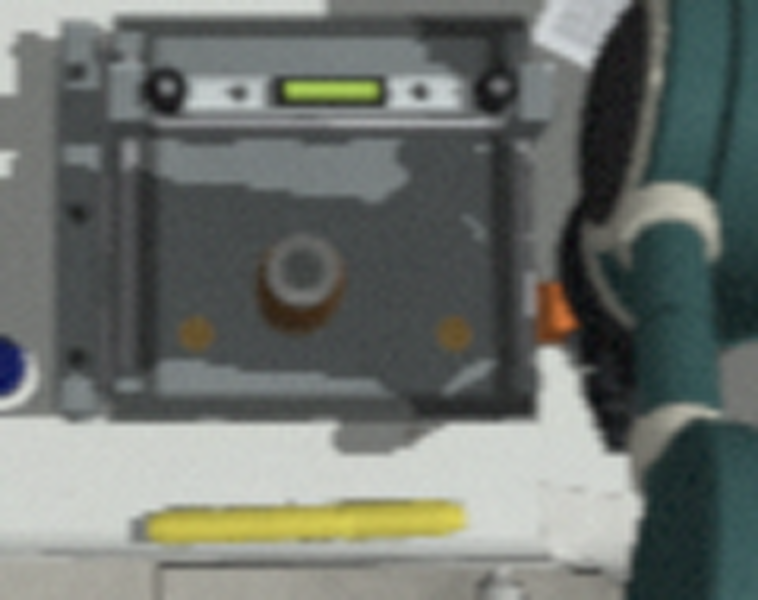

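The vial now stands straight (cap at (303,270)) and the wedge block touches the table's edge at (545,310), so the platform looks level. A small extra nudge to the stop, then I release.

Request:
{"fn": "play_rows", "kwargs": {"steps": [0.0015,0,0,0,0.003,0,0,0,0.003,0,0,0]}}

```text
time: 8.25
tool_pos: [0.52, -0.0573, 0.0264]
tcp_rot: [-2.221, -2.221, 0.0]
wrist_force: [-0.9, -1.0, -6.0]
width: 0.252
grip_force: 71.8
```

Request:
{"fn": "play_rows", "kwargs": {"steps": [0,0,0,0,0,0,0,0,0,0,0,0,0,0,0,0], "jaw": 90}}

```text
time: 8.75
tool_pos: [0.5205, -0.0572, 0.0268]
tcp_rot: [2.221, 2.221, 0.001]
wrist_force: [-0.6, 0.2, 0.1]
width: 0.648
grip_force: 0.0
```

Request:
{"fn": "play_rows", "kwargs": {"steps": [0,0,-0.03,0,0,0,-0.08,0,-0.02,0,-0.13,0,-0.04,0,-0.17,0,-0.04,0,-0.17,0,-0.04,0,-0.17,0], "jaw": 0}}

```text
time: 9.5
tool_pos: [0.5195, -0.097, 0.1958]
tcp_rot: [-2.221, -2.22, 0.0]
wrist_force: [-0.1, 0.3, -0.3]
width: 0.999
grip_force: 0.0
```

```bash
python3 d.py; python3 - <<'E'
from h import *
c=bot.read_camera("top"); im=c["pixels"]; hsv=cv2.cvtColor(im,cv2.COLOR_BGR2HSV)
np.savez("top1.npz",**c); s=bot.read_camera("side"); np.savez("side1.npz",**s)
def comps(c,name,lo,hi,z,roi,amin):
    m=cv2.inRange(cv2.cvtColor(c["pixels"],cv2.COLOR_BGR2HSV),lo,hi); k=np.zeros_like(m); u0,v0,u1,v1=roi; k[v0:v1,u0:u1]=255
    n,l,st,ce=cv2.connectedComponentsWithStats(m&k)
    for i in range(1,n):
        if st[i,4]>=amin: print(name,ce[i].round(1),st[i],onz(c,*ce[i],z).round(4)[:2])
comps(c,"pins",(12,90,60),(35,255,255),.039,(240,195,310,235),4)
comps(c,"wedge",(3,120,40),(15,255,255),.036,(300,195,360,240),10)
comps(s,"pinS",(12,110,100),(35,255,255),.04,(275,170,300,200),3)
g=im[190:235,255:290]; cv2.imwrite("pics/v.png",cv2.resize(im[165:260,225:345],(758,600),interpolation=cv2.INTER_CUBIC))
E
```

```text
t 9.5 pos [ 0.5195 -0.097   0.1958] phi 89.98 q6 -0.23 F [-0.1  0.3 -0.3] w 0.999 g 0.0
pins [275.1 213.9] [273 213   5   3   7] [0.5173 0.0524]
pins [255.8 217.4] [254 215   5   5  19] [0.5076 0.1024]
pins [296.5 217.5] [295 216   4   4  16] [ 0.5084 -0.0028]
wedge [317.4 213.7] [310 209  16  11 153] [ 0.5193 -0.0577]
```

View pics/v.png

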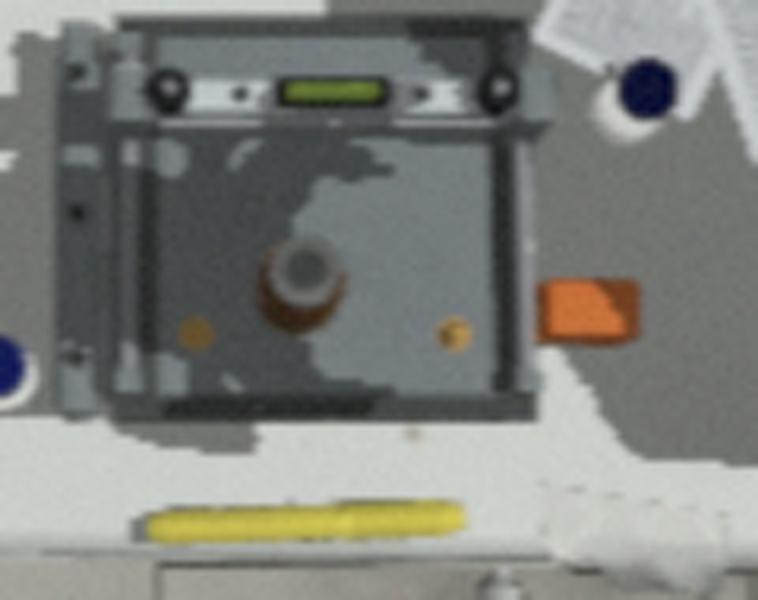

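The platform stays level with the wedge released. The block at (587,311) sits against the edge, and its centre is about 21 mm outside it. The pins are at (0.508, 0.102) and (0.508, -0.003), and the vial is at (0.523, 0.061). Next I go over the vial and turn to close along y.

Request:
{"fn": "play_rows", "kwargs": {"steps": [0.04,0.0035,0,0.18,0.08,0.0035,0,0.36,0.12,0.0035,0,0.54,0.158,0.0035,0,0.72,0.158,0.0035,0,0.9,0.158,0.0035,0,1.08,0.158,0.0035,0,1.26,0.158,0.0035,0,1.44,0.158,0.0035,0,1.571,0.158,0.0035,0,1.571]}}

```text
time: 10.85
tool_pos: [0.5223, 0.0611, 0.1945]
tcp_rot: [3.141, 0.003, -0.005]
wrist_force: [-0.1, 0.8, 0.2]
width: 0.999
grip_force: 0.0
```

```bash
python3 d.py .523 .0612 .064 0; python3 - <<'E'
from h import *
# vial: refine from saved views. side view amber body column centre -> plane check
c=dict(np.load("top1.npz"));s=dict(np.load("side1.npz"))
hs=cv2.cvtColor(s["pixels"],cv2.COLOR_BGR2HSV); m=cv2.inRange(hs,(3,100,20),(20,255,160)); m[:,:265]=0;m[:,287:]=0;m[:165]=0;m[200:]=0
p=np.argwhere(m)[:,::-1]; print(p.min(0),p.max(0),p.mean(0)); 
for q in [(.523,.061,.034),(.523,.061,.0715),(.523,.061,.109)]: print(proj(s,q),proj(c,q))
E
```

```text
t 10.85 pos [0.5223 0.0611 0.1945] phi 0.11 q6 1.64 F [-0.1  0.8  0.2] w 0.999 g 0.0
delta [ 1.100e-03 -1.000e-04  1.305e-01] turn 0.0019
[274 173] [286 194] [278.51470588 182.05147059]
[277.6613263 188.8307931] [271.68336554 211.85564332]
[277.86753819 178.36155654] [272.70732125 209.96962106]
[278.07873578 167.6391993 ] [273.81643675 207.92674309]
```

Request:
{"fn": "play_rows", "kwargs": {"steps": [0.001,0,0.03,0,0.001,0,0.06,0,0.001,0,0.085,0,0.001,0,0.105,0,0.001,0,0.12,0,0.001,0,0.13,0,0.001,0,0.13,0]}}

```text
time: 11.72
tool_pos: [0.524, 0.0608, 0.0656]
tcp_rot: [3.141, 0.001, -0.003]
wrist_force: [0.4, 1.0, -0.7]
width: 0.995
grip_force: 0.0
```

Request:
{"fn": "play_rows", "kwargs": {"steps": [0,0,0,0,0,0,0,0,0,0,0,0,0,0,0,0,0,0,0,0,0,0,0,0], "jaw": 255, "grip_force": 25}}

```text
time: 12.48
tool_pos: [0.5253, 0.0608, 0.0672]
tcp_rot: [-3.141, 0.0, -0.002]
wrist_force: [0.4, -0.0, 6.7]
width: 0.396
grip_force: 24.9
```

Request:
{"fn": "play_rows", "kwargs": {"steps": [0,0,-0.02,0,0,0,-0.05,0,-0.005,0.02,-0.06,0,-0.015,0.06,-0.06,0,-0.025,0.105,-0.06,0,-0.035,0.15,-0.06,0,-0.035,0.19,-0.06,0,-0.035,0.22,-0.06,0,-0.035,0.231,-0.06,0,-0.035,0.231,-0.06,0]}}

```text
time: 13.72
tool_pos: [0.4891, -0.1703, 0.1259]
tcp_rot: [-3.141, 0.002, 0.001]
wrist_force: [-0.4, -0.1, -1.5]
width: 0.393
grip_force: 25.0
```

Request:
{"fn": "play_rows", "kwargs": {"steps": [0,0,0.02,0,0,0,0.045,0,0,0,0.065,0,0,0,0.08,0,0,0,0.088,0,0,0,0.092,0,0,0,0.093,0,0,0,0.0935,0,0,0,0.0935,0]}}

```text
time: 14.85
tool_pos: [0.49, -0.1705, 0.0335]
tcp_rot: [3.141, -0.001, 0.002]
wrist_force: [0.0, -0.8, 0.4]
width: 0.394
grip_force: 25.1
```

Request:
{"fn": "play_rows", "kwargs": {"steps": [0,0,0.0005,0,0,0,0.001,0,0,0,0.001,0]}}

```text
time: 15.22
tool_pos: [0.4906, -0.1705, 0.0333]
tcp_rot: [3.141, -0.001, 0.003]
wrist_force: [-1.3, 1.4, 7.5]
width: 0.388
grip_force: 25.7
```

Contact with the bench (7.5 N). I'll release partly and then retract straight up.

Request:
{"fn": "play_rows", "kwargs": {"steps": [0,0,0,0,0,0,0,0,0,0,0,0,0,0,0,0,0,0,-0.03,0,0,0,-0.07,0,0,0,-0.11,0,0,0,-0.15,0,0,0,-0.15,0], "jaw": 0}}

```text
time: 16.35
tool_pos: [0.4923, -0.1714, 0.1862]
tcp_rot: [3.138, -0.0, 0.012]
wrist_force: [0.4, -0.9, -0.3]
width: 1.004
grip_force: 0.0
```

```bash
python3 d.py .502 .346 .18 94.2;  python3 - <<'E'
from h import *
c=bot.read_camera("side"); hs=cv2.cvtColor(c["pixels"],cv2.COLOR_BGR2HSV)
m=cv2.inRange(hs,(3,90,15),(22,255,170)); m[:150]=0;m[200:]=0;m[:,:285]=0;m[:,320:]=0
n,l,st,ce=cv2.connectedComponentsWithStats(m)
for i in range(1,n):
    if st[i,4]>8: print(ce[i],st[i])
print(proj(c,(.49,-.17,0)),proj(c,(.49,-.17,.045)),proj(c,(.52,-.057,.02)))
E
```

```text
t 16.35 pos [ 0.4923 -0.1714  0.1862] phi -0.01 q6 1.19 F [ 0.4 -0.9 -0.3] w 1.004 g 0.0
delta [ 0.0095 -0.5174  0.0046] turn -1.6443
[302.36363636 166.68686869] [299 160   8  15  99]
[288.29411765 174.        ] [285 173   7   3  17]
[287.7 177.6] [285 177   7   2  10]
[301.28346804 172.87303138] [301.79220539 161.7684864 ] [286.75607243 178.78695148]
```

The vial stands on the bench (upright blob at (302,167), where expected). On to the stencil handle.

Request:
{"fn": "play_rows", "kwargs": {"steps": [0,-0.05,0,-0.16,0.001,-0.1,0,-0.33,0.002,-0.155,0,-0.5,0.003,-0.21,0,-0.66,0.004,-0.265,0,-0.82,0.005,-0.32,0,-0.99,0.006,-0.37,0,-1.15,0.007,-0.42,0,-1.31,0.008,-0.47,0,-1.48,0.0095,-0.5174,0,-1.644]}}

```text
time: 17.65
tool_pos: [0.4977, 0.3481, 0.1793]
tcp_rot: [-2.132, -2.307, 0.006]
wrist_force: [1.2, 0.6, -0.2]
width: 0.998
grip_force: 0.0
```

Request:
{"fn": "play_rows", "kwargs": {"steps": [0,0,0.02,0,0,0,0.05,0,0,0,0.05,0], "grip_force": 100}}

```text
time: 18.02
tool_pos: [0.4955, 0.3441, 0.1264]
tcp_rot: [-2.139, -2.298, 0.016]
wrist_force: [-0.2, 0.0, -0.0]
width: 0.999
grip_force: 0.0
```

```bash
python3 d.py .502 .346 .029 94.2
```

```text
t 18.02 pos [0.4955 0.3441 0.1264] phi 94.11 q6 0.49 F [-0.2  0.  -0. ] w 0.999 g 0.0
delta [0.002  0.0075 0.0974] turn -0.0016
```

Request:
{"fn": "play_rows", "kwargs": {"steps": [0.002,0.0065,0.03,0,0.002,0.0065,0.06,0,0.002,0.0065,0.085,0,0.002,0.0065,0.0965,0,0.002,0.0065,0.0965,0]}}

```text
time: 18.65
tool_pos: [0.505, 0.3488, 0.0348]
tcp_rot: [-2.14, -2.3, 0.003]
wrist_force: [0.7, 0.1, -0.1]
width: 1.001
grip_force: 0.0
```

Request:
{"fn": "play_rows", "kwargs": {"steps": [0,0,0,0,0,0,0,0,0,0,0,0,0,0,0,0,0,0,0,0,0,0,0,0,0,0,0,0], "jaw": 255}}

```text
time: 19.52
tool_pos: [0.5054, 0.3496, 0.0353]
tcp_rot: [-2.139, -2.301, 0.0]
wrist_force: [0.5, -0.3, 0.6]
width: 0.002
grip_force: 0.0
```

```bash
python3 d.py .502 .346 .029 94.2
```

```text
t 19.52 pos [0.5054 0.3496 0.0353] phi 94.18 q6 0.49 F [ 0.5 -0.3  0.6] w 0.002 g 0.0
delta [-0.0034 -0.0037  0.0063] turn -0.0003
```

The fingers shut on nothing. I'll raise and re-measure the handle.

Request:
{"fn": "play_rows", "kwargs": {"steps": [0,0,-0.04,0,0,0,-0.09,0,0,0,-0.13,0,0.04,0,-0.15,0,0.1,0,-0.15,0,0.12,0,-0.15,0], "jaw": 0}}

```text
time: 20.27
tool_pos: [0.4963, 0.4722, 0.186]
tcp_rot: [-2.136, -2.303, -0.003]
wrist_force: [0.1, -1.0, 0.2]
width: 0.995
grip_force: 0.0
```

```bash
python3 d.py; python3 - <<'E'
from h import *
c=bot.read_camera("top"); np.savez("top2.npz",**c)
im=c["pixels"];hs=cv2.cvtColor(im,cv2.COLOR_BGR2HSV)
m=cv2.inRange(hs,(100,120,40),(130,255,255)); m[:,:120]=0;m[:,245:]=0;m[:150]=0;m[245:]=0
n,l,st,ce=cv2.connectedComponentsWithStats(m)
for i in range(1,n):
    if st[i,4]>8:
        r=cv2.minAreaRect(np.argwhere(l==i)[:,::-1].astype(np.float32)); print(ce[i],st[i],r[1:],onz(c,*ce[i],.035))
E
```

```text
t 20.27 pos [0.4963 0.4722 0.186 ] phi 94.3 q6 0.65 F [ 0.1 -1.   0.2] w 0.995 g 0.0
[161.57407407 218.57407407] [150 216  24   6 108] ((4.456772804260254, 23.14861297607422), 86.18592071533203) [0.50209567 0.34567002 0.035     ]
[223.74545455 222.56363636] [220 219   8   8  55] ((7.0, 7.0), 90.0) [0.49360465 0.18495875 0.035     ]
```

The handle hasn't moved (0.502, 0.346) and my pose reading was fine. I move back over it, then take a picture at the grasp height to see the relation.

Request:
{"fn": "play_rows", "kwargs": {"steps": [-0.06,0,0,0,-0.12,0,0,0,-0.12,0,0,0,-0.12,0,0,0,-0.12,0,0,0]}}

```text
time: 20.95
tool_pos: [0.5055, 0.3506, 0.1854]
tcp_rot: [-2.138, -2.302, -0.001]
wrist_force: [0.6, -0.9, 0.3]
width: 0.996
grip_force: 0.0
```

```bash
python3 d.py .502 .346 .029 94.2
```

```text
t 20.95 pos [0.5055 0.3506 0.1854] phi 94.23 q6 0.49 F [ 0.6 -0.9  0.3] w 0.996 g 0.0
delta [-0.0044 -0.0038  0.1564] turn 0.0005
```

Request:
{"fn": "play_rows", "kwargs": {"steps": [-0.0044,-0.0035,0.05,0,-0.0044,-0.0035,0.09,0,-0.0044,-0.0035,0.12,0,-0.0044,-0.0035,0.14,0,-0.0044,-0.0035,0.15,0,-0.0044,-0.0035,0.156,0,-0.0044,-0.0035,0.156,0,-0.0044,-0.0035,0.156,0]}}

```text
time: 21.95
tool_pos: [0.5031, 0.3454, 0.0305]
tcp_rot: [2.139, 2.301, 0.003]
wrist_force: [-0.8, 0.5, -0.2]
width: 0.998
grip_force: 0.0
```

Request:
{"fn": "play_rows", "kwargs": {"steps": [0,0,0,0,0,0,0,0,0,0,0,0,0,0,0,0], "jaw": 190, "grip_force": 60}}

```text
time: 22.45
tool_pos: [0.5023, 0.3449, 0.0294]
tcp_rot: [-2.139, -2.301, -0.0]
wrist_force: [0.1, 0.1, 0.4]
width: 0.253
grip_force: 0.0
```

Request:
{"fn": "play_rows", "kwargs": {"steps": [0,0,0,0,0,0,0,0,0,0,0,0,0,0,0,0], "jaw": 255}}

```text
time: 22.95
tool_pos: [0.5024, 0.345, 0.0296]
tcp_rot: [2.139, 2.301, 0.0]
wrist_force: [-0.6, -0.7, 3.0]
width: 0.104
grip_force: 58.8
```

```bash
python3 d.py .502 .346 .029 94.2;  python3 - <<'E'
from h import *
c=bot.read_camera("top"); cv2.imwrite("pics/st.png",cv2.resize(c["pixels"][165:255,120:240],(800,600),interpolation=cv2.INTER_CUBIC)); print(proj(c,bot.read_state()["tool_pos"]))
E
```

```text
t 22.95 pos [0.5024 0.345  0.0296] phi 94.18 q6 0.49 F [-0.6 -0.7  3. ] w 0.104 g 58.8
delta [ 0.001  -0.0003  0.0006] turn -0.0003
[162.30260125 218.68888154]
```

The handle is gripped this time (opening matches 12 mm); the first try was too high on the bar. Now I raise the grip force and lift.

Request:
{"fn": "play_rows", "kwargs": {"steps": [0,0,0,0,0,0,0,0,0,0,-0.01,0,0,0,-0.03,0,0,0,-0.06,0,0,0,-0.09,0,0,0,-0.1,0,0,0,-0.1,0], "grip_force": 110}}

```text
time: 24.0
tool_pos: [0.5027, 0.3453, 0.1304]
tcp_rot: [2.139, 2.301, 0.003]
wrist_force: [-0.0, 0.7, -3.4]
width: 0.075
grip_force: 108.3
```

```bash
python3 d.py .446 .049 .13 90.3;
```

```text
t 24.0 pos [0.5027 0.3453 0.1304] phi 94.18 q6 0.49 F [-0.   0.7 -3.4] w 0.075 g 108.3
delta [-0.2914 -0.0782  0.    ] turn 0.0677
```

Request:
{"fn": "play_rows", "kwargs": {"steps": [-0.02,-0.02,0,0.01,-0.05,-0.04,0,0.02,-0.085,-0.06,0,0.03,-0.12,-0.078,0,0.04,-0.16,-0.078,0,0.05,-0.2,-0.078,0,0.06,-0.24,-0.078,0,0.0677,-0.275,-0.078,0,0.0677,-0.2914,-0.0782,0,0.0677,-0.2914,-0.0782,0,0.0677]}}

```text
time: 25.25
tool_pos: [0.4448, 0.048, 0.1284]
tcp_rot: [-2.217, -2.224, 0.002]
wrist_force: [0.2, 0.5, -2.9]
width: 0.078
grip_force: 108.5
```

Request:
{"fn": "play_rows", "kwargs": {"steps": [0,0,0.015,0,0,0,0.03,0,0,0,0.03,0,0,0,0.03,0]}}

```text
time: 25.75
tool_pos: [0.4453, 0.0491, 0.099]
tcp_rot: [-2.214, -2.228, 0.001]
wrist_force: [0.7, -0.8, -3.2]
width: 0.08
grip_force: 108.5
```

```bash
python3 d.py .450 .049 .075 90.3; python3 - <<'E'
from h import *
c=bot.read_camera("top"); np.savez("top3.npz",**c)
cv2.imwrite("pics/st2.png",cv2.resize(c["pixels"][170:260,220:340],(800,600),interpolation=cv2.INTER_CUBIC)); print(proj(c,bot.read_state()["tool_pos"]))
E
```

```text
t 25.75 pos [0.4453 0.0491 0.099 ] phi 90.35 q6 0.05 F [ 0.7 -0.8 -3.2] w 0.08 g 108.5
delta [-0.0001  0.0047  0.024 ] turn 0.0009
[278.59538288 240.57947563]
```

View pics/st2.png

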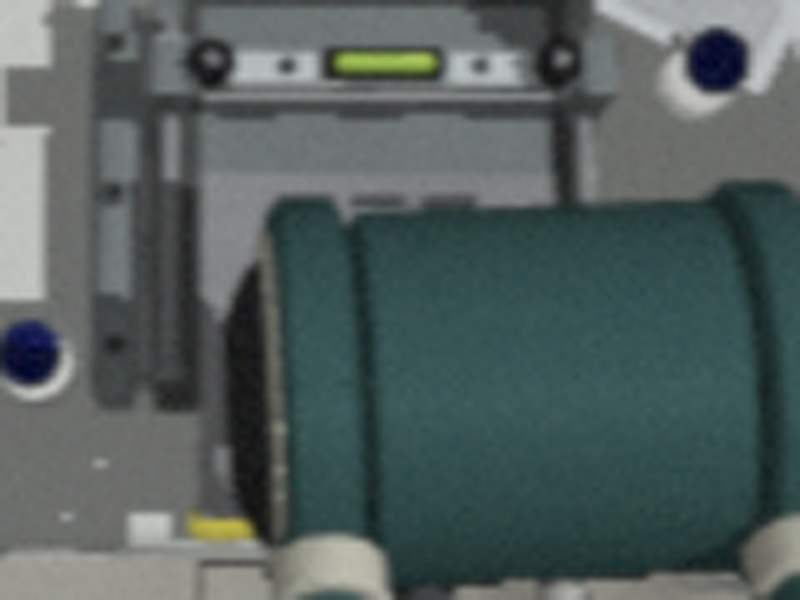

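The view shows the plate's far edge at row ~172, spanning columns ~198–553, just in front of the blade bar. The wrist hides the handle. I check the plate's position from the edges.

```bash
python3 - <<'E'
from h import *
c=dict(np.load("top3.npz")); g=cv2.cvtColor(c["pixels"],cv2.COLOR_BGR2GRAY).astype(int)
print(g[190:200,255:300:6].T)
for v in (198,200,202): print(v,g[v,244:256],g[v,297:312])
for u,v in [(250,195.8),(302.9,195.8)]: print(onz(c,u,v,.0745))
print("exp",[proj(c,p) for p in [(.560,.116,.0745),(.560,-.018,.0745)]])
E
```

```text
[[113 117 116 113 115 119 132 133 131 136]
 [116 116 113 114 117 117 132 133 132 111]
 [110 117 118 116 114 117 129 132 129  84]
 [113 116 114 116 113 117 129 129 127 100]
 [115 118 115 117 114 115 126 126 126  94]
 [117 114 114 117 116 117 128 127 128  94]
 [116 115 118 114 115 115 127 126 126 110]
 [115 118 115 118 113 119 123 129 130 128]]
198 [ 68  73  68  51  50  76 111 134 131 135 133 131] [130 128 132 133 128 112  71  43  52  77 115 128 121 109 107]
200 [ 71  76  64  49  40  70 113 131 133 134 131 132] [124 124 116 106 105  98  68  45  47  58  78  90  86  82  79]
202 [ 69  73  62  45  43  72 111 133 131 135 134 136] [54 55 55 52 52 57 52 53 49 56 50 55 56 56 54]
[0.55777013 0.11822895 0.0745    ]
[ 0.55938218 -0.01480584  0.0745    ]
exp [array([250.89631182, 194.935625  ]), array([304.16423013, 195.57304101])]
```

Request:
{"fn": "play_rows", "kwargs": {"steps": [0,0,0.008,0,0,0,0.016,0,0,0,0.022,0,0,0,0.025,0,0,0,0.025,0,0,0,0.025,0,0,0,0.025,0]}}

```text
time: 26.68
tool_pos: [0.4459, 0.0487, 0.0747]
tcp_rot: [2.215, 2.227, 0.001]
wrist_force: [-0.3, -0.2, -2.5]
width: 0.078
grip_force: 108.5
```

```bash
cat > m.py <<'E'
from h import *
import sys
c=bot.read_camera("top"); np.savez("top4.npz",**c); p=bot.read_state()["tool_pos"]; z=p[2]-.0296+.005
g=cv2.GaussianBlur(cv2.cvtColor(c["pixels"],cv2.COLOR_BGR2GRAY),(1,3),0).astype(float)
def cross(a,thr,rising):
    for i in range(len(a)-1):
        if rising and a[i]<thr<=a[i+1] or (not rising and a[i]>=thr>a[i+1]): return i+(a[i]-thr)/(a[i]-a[i+1])
    return np.nan
R0=np.array(p)
for v in range(190,240,3):
    print(v,g[v,242:256].astype(int),g[v,296:310].astype(int))
print(g[186:202,255:300:6].astype(int).T)
print([proj(c,p+np.array([dx,dy,z-p[2]])).round(2) for dx,dy in [(.115,.067),(.115,-.067),(.03,.067),(.03,-.067),(-.015,.067)]])
print("rails inner front/rear",[proj(c,(x,.0498+y,.048)).round(2) for x,y in[(.5,.077),(.57,.077),(.5,-.077),(.57,-.077)]])
E
python3 d.py; python3 m.py
```

```text
t 26.68 pos [0.4459 0.0487 0.0747] phi 90.3 q6 0.05 F [-0.3 -0.2 -2.5] w 0.078 g 108.5
190 [ 61  63  98 129 116  83  72  81 104 117 115 117 114 115] [116 115 115 116 116 108  81  47  42  50  84 118 120 107]
193 [ 65  63  98 129 117  83  74  82 104 115 116 114 115 115] [119 116 116 114 116 111  85  46  43  49  83 118 126 113]
196 [ 66  66  99 129 117  84  72  86 106 120 120 121 120 118] [117 117 116 118 119 114  88  47  40  45  81 117 134 124]
199 [ 65  62  99 129 113  65  49  73 112 132 134 134 133 133] [129 130 131 130 130 125  93  49  41  46  76 116 130 120]
202 [ 68  64 102 129 111  61  45  72 113 134 133 134 134 135] [117 119 116 117 114 110  84  47  45  48  66  97 113 102]
205 [ 60  61 102 129 110  61  48  75 115 133 135 136 135 136] [56 57 57 58 57 57 54 56 56 56 55 55 56 58]
208 [ 60  65 102 130 109  59  45  72 112 133 134 135 135 133] [55 57 58 62 61 60 55 57 61 62 59 62 59 55]
211 [ 61  64 101 128 108  59  47  72 110 131 133 133 133 131] [66 66 68 67 66 67 67 69 67 67 69 67 67 68]
214 [ 66  62  81  91  76  49  45  71 113 132 134 135 130 102] [71 71 69 70 71 70 72 70 71 70 73
[... 889 characters left out ...]
14 114 114 115 116 115 115 121 128 129 126 116]
 [ 83 100 113 116 117 117 116 117 116 115 117 123 128 123 104  77]
 [ 71  79 100 112 113 112 111 111 113 114 117 123 128 125 109  96]
 [ 71  83 105 115 115 116 117 116 116 116 116 120 124 122 106  86]
 [ 85 102 113 115 115 115 116 117 117 117 119 123 127 124 118 114]
 [ 72  84 105 116 118 118 117 115 113 112 115 121 126 128 128 124]
 [ 69  81 104 115 115 115 116 116 115 115 117 122 127 130 130 128]]
[array([250.9 , 196.24]), array([302.82, 196.86]), array([250.57, 229.3 ]), array([303.36, 229.89]), array([250.39, 247.26])]
rails inner front/rear [array([246.3 , 219.82]), array([246.63, 192.83]), array([306.55, 220.51]), array([306.06, 193.54])]
```

The plate sits about 1 mm left of the pin centre with roughly +0.4° yaw. I apply small corrections and slide in under the blade.

Request:
{"fn": "play_rows", "kwargs": {"steps": [-0.0006,0,0,0.007,-0.0006,0.007,0,0.007,-0.0006,0.014,0,0.007,-0.0006,0.021,0,0.007,-0.0006,0.028,0,0.007,-0.0006,0.034,0,0.007,-0.0006,0.04,0,0.007,-0.0006,0.045,0,0.007,-0.0006,0.045,0,0.007]}}

```text
time: 27.85
tool_pos: [0.491, 0.0483, 0.0745]
tcp_rot: [2.223, 2.219, 0.0]
wrist_force: [-0.4, 0.6, -2.4]
width: 0.075
grip_force: 108.5
```

Request:
{"fn": "play_rows", "kwargs": {"steps": [0,0.005,0,0,0,0.01,0,0,0,0.015,0,0,0,0.0176,0,0,0,0.0176,0,0,0,0.0176,0,0]}}

```text
time: 28.6
tool_pos: [0.508, 0.0483, 0.0743]
tcp_rot: [-2.223, -2.219, 0.0]
wrist_force: [-0.2, 0.2, -2.2]
width: 0.075
grip_force: 108.5
```

```bash
python3 d.py .5085 .0485 .064 89.9; python3 - <<'E'
from h import *
c=bot.read_camera("top"); g=cv2.cvtColor(c["pixels"],cv2.COLOR_BGR2GRAY).astype(int); p=bot.read_state()["tool_pos"]
for v in range(188,228,3): print(v,g[v,242:256],g[v,296:310])
print([proj(c,p+np.array([dx,dy,-.0246])).round(2) for dx,dy in [(.08,.067),(.08,-.067),(0,.067),(0,-.067),(-.015,.067),(-.015,-.067),(0,.053)]])
print(g[212:238,250:262])
E
```

```text
t 28.6 pos [0.508  0.0483 0.0743] phi 89.9 q6 0.05 F [-0.2  0.2 -2.2] w 0.075 g 108.5
delta [0.0002 0.0006 0.0103] turn 0.0
188 [ 59  66  97 126 117  71  50  55  95 125 134 122  80  39] [86 82 81 81 81 82 80 84 82 84 83 84 85 85]
191 [ 63  57  72  76  69  56  45  51  95 127 136 123  86  37] [76 78 79 82 83 82 80 80 79 81 78 81 79 81]
194 [ 70  60  69  77  65  53  44  55  69  84  87 114  96  37] [74 78 76 76 81 76 76 74 74 78 75 74 78 76]
197 [68 63 74 80 67 51 47 50 69 79 84 81 63 27] [74 71 72 70 71 74 73 75 71 74 74 70 76 73]
200 [67 62 73 76 62 47 41 51 68 79 81 80 65 44] [70 72 72 73 67 69 68 67 72 70 70 68 68 69]
203 [70 66 74 79 65 50 45 51 72 80 81 82 78 60] [70 66 67 65 64 64 64 67 65 67 68 64 69 61]
206 [63 59 74 77 62 49 45 50 69 76 81 77 82 76] [60 60 59 61 61 59 60 63 61 61 62 59 59 63]
209 [63 62 73 78 64 46 43 54 71 78 81 79 78 84] [59 51 58 53 61 54 56 56 54 54 60 56 57 49]
212 [67 62 74 78 62 43 44 52 71 74 80 83 84 78] [52 49 50 49 49 51 46 46 50 49 52 50 52 49]
215 [ 70  58  72  73  62  46  43  50  67  80 107 128 120  95] [41 40 38 41 39 41 43 40 41 42 53 68 85 77]

[... 1212 characters left out ...]
 72  73  77 100 120 120 121 119 122]
 [ 68  71  69  73  74  74 103 118 124 125 124 123]
 [ 63  72  76  74  73  72  79 104 118 118 123 121]
 [ 54  60  58  57  58  60  57  82  96  99  99  97]
 [ 36  44  44  45  44  47  47  60  73  75  75  73]
 [ 43  41  44  43  40  59  64  68  67  67  70  69]
 [ 43  43  46  44  57  71  71  74  76  75  73  72]
 [ 86  86  87  86  92  92  99 101 102 103  96  92]
 [190 186 188 188 189 188 188 188 188 189 190 190]
 [198 197 197 200 201 197 198 199 201 197 198 200]
 [199 203 201 199 201 200 201 201 201 202 201 198]
 [202 199 197 199 201 201 199 200 201 204 203 199]
 [197 200 200 202 201 201 200 200 199 203 201 200]
 [202 199 199 200 201 203 202 200 203 199 199 197]]
```

Request:
{"fn": "play_rows", "kwargs": {"steps": [0,0.0005,0.002,0,0,0.0005,0.003,0,0,0.0005,0.004,0,0,0.0005,0.005,0,0,0.0005,0.006,0,0,0.0005,0.006,0,0,0.0005,0.006,0]}}

```text
time: 29.52
tool_pos: [0.5087, 0.0482, 0.0684]
tcp_rot: [2.223, 2.219, 0.0]
wrist_force: [-0.3, 0.1, -2.2]
width: 0.074
grip_force: 108.5
```

```bash
python3 d.py; python3 - <<'E'
from h import *
c=bot.read_camera("top"); im=c["pixels"];hs=cv2.cvtColor(im,cv2.COLOR_BGR2HSV)
print(hs[210:224,250:260,1]); print(hs[210:224,250:260,2]);print(hs[210:224,250:260,0])
print(bot.read_state()["torque"])
E
```

```text
t 29.52 pos [0.5087 0.0482 0.0684] phi 89.9 q6 0.05 F [-0.3  0.1 -2.2] w 0.074 g 108.5
[[  4  16   9  12  10   9   9   3  12  11]
 [ 11  12   9   0  12   9   3  10   6   3]
 [ 19  10   3   6   9   3  10  13   3   9]
 [ 11   9  14   8   5   8   9   9  13   3]
 [  7   6   7   8   8   4   5   3   3   6]
 [ 15   6   7   4  17  47  52  17   3   8]
 [  4   6   7  13  70 121 120  65   3   3]
 [  4  12   3  36 109 137 134  90  22   3]
 [  4   9   6  33  90 134 120  82  22   3]
 [  8  10  12   6  26  55  45  12   3   7]
 [  7   6  10  10   6   3   6  13  13   6]
 [  0   6  12   3   6   6   6   3   9   6]
 [  7  13   6  10  10  13  10   3  12   9]
 [ 16  18  24  10   7  17  18  10  13  14]]
[[ 70  82  82  82  80  85  83  80  66  67]
 [ 71  83  83  80  83  81  79  80  81  86]
 [ 67  80  85  90  88  81  79  79  81  84]
 [ 72  83 108 126 111  91  85  81  80  88]
 [ 71  86 114 135 132 126 105  83  81  88]
 [ 70  84 110 130 119 104  89  77  78  90]
 [ 72  82 111 115 106  95  91  82  78  85]
 [ 68  82  85  93  96  97  99  88  80  85]
 [ 69  81  83  85  94  95  96  87  80  82]
 [ 67  79  82  80  78  84  79  82  80  77]
 [ 69  81  80  80  81  81  81  79  81  81]
 [ 71  81  83  83  79  81  82  83  81  80]
 [ 70  77  81  79  78  77  80  77  84  88]
 [ 65  72  75  74  73  74  69  79  98 112]]
[[ 60 102 100  83 120 100 130 120 100  40]
 [100 113 100   0  98 100 150 120 120  60]
 [ 96  80  60  75 110 120 100 105  60  30]
 [ 90 100 100  98 105 100 100  50  90  60]
 [ 90  90 110 105  98 105  90 150  90  60]
 [105  90 100  75  19  22  17  30 120  50]
 [120 105  80  15  19  19  20  19 150  60]
 [ 90 128  60  23  20  20  20  17  13 120]
 [150  90 120  19  19  19  19  19  17 150]
 [ 90 110  98  60  19  17  19   8  90 105]
 [ 60  90 110 100 165  30 135  98 113 105]
 [  0 120 105  90 105 105 120 120 100 105]
 [ 90 113 105 120 100  98 100  90  98  90]
 [ 90 102  99  90  90  90  96  90  84 100]]
[ 0.04050122  0.12016941 -0.04545789]
```

Brass shows through the left hole at (255.5, 217.2), and the force is unchanged with the plate already below the pin tips. I lower the rest.

Request:
{"fn": "play_rows", "kwargs": {"steps": [0,0,0.001,0,0,0,0.002,0,0,0,0.003,0,0,0,0.004,0,0,0,0.0045,0,0,0,0.0045,0,0,0,0.0045,0]}}

```text
time: 30.45
tool_pos: [0.5086, 0.0482, 0.0639]
tcp_rot: [-2.223, -2.22, 0.0]
wrist_force: [-1.0, -0.5, -3.0]
width: 0.076
grip_force: 108.6
```

Request:
{"fn": "play_rows", "kwargs": {"steps": [0,0,0.0005,0,0,0,0.001,0,0,0,0.0013,0,0,0,0.0013,0,0,0,0.0013,0]}}

```text
time: 31.08
tool_pos: [0.5086, 0.0482, 0.0636]
tcp_rot: [-2.223, -2.22, 0.0]
wrist_force: [-4.6, -1.3, 7.6]
width: 0.075
grip_force: 110.1
```

```bash
python3 d.py
```

```text
t 31.07 pos [0.5086 0.0482 0.0636] phi 89.9 q6 0.05 F [-4.6 -1.3  7.6] w 0.075 g 110.1
```

Seated, with contact at the right height. Release and retract straight up.

Request:
{"fn": "play_rows", "kwargs": {"steps": [0,0,0,0,0,0,0,0,0,0,0,0,0,0,0,0], "jaw": 120}}

```text
time: 31.58
tool_pos: [0.5088, 0.0483, 0.0625]
tcp_rot: [2.223, 2.219, 0.0]
wrist_force: [0.1, 0.1, 0.4]
width: 0.527
grip_force: 0.0
```

Request:
{"fn": "play_rows", "kwargs": {"steps": [0,0,-0.02,0,0,0,-0.05,0,0,0,-0.1,0,0,-0.03,-0.15,0,0,-0.08,-0.18,0,0,-0.1,-0.2,0,-0.06,-0.1,-0.2,0,-0.12,-0.1,-0.2,0,-0.18,-0.1,-0.2,0,-0.24,-0.1,-0.2,0]}}

```text
time: 32.83
tool_pos: [0.4081, -0.1934, 0.2629]
tcp_rot: [2.222, 2.219, 0.001]
wrist_force: [0.9, 0.6, 0.7]
width: 0.529
grip_force: 0.0
```

```bash
python3 d.py; python3 - <<'E'
from h import *
c=bot.read_camera("top"); im=c["pixels"]; hs=cv2.cvtColor(im,cv2.COLOR_BGR2HSV)
def comps(name,lo,hi,z,roi,amin):
    m=cv2.inRange(hs,lo,hi); k=np.zeros_like(m); u0,v0,u1,v1=roi; k[v0:v1,u0:u1]=255
    n,l,st,ce=cv2.connectedComponentsWithStats(m&k)
    for i in range(1,n):
        if st[i,4]>=amin: print(name,ce[i].round(1),st[i],onz(c,*ce[i],z).round(4)[:2])
comps("pins",(12,70,40),(35,255,255),.039,(240,200,310,235),3)
comps("handle",(100,120,40),(130,255,255),.069,(255,200,300,235),10)
comps("blue",(100,120,30),(130,255,255),.056,(210,170,340,240),10)
comps("marker",(20,120,100),(35,255,255),.012,(240,235,310,260),20)
comps("wedge",(3,120,40),(15,255,255),.036,(300,195,360,240),10)
s=bot.read_camera("side"); m=cv2.inRange(cv2.cvtColor(s["pixels"],cv2.COLOR_BGR2HSV),(3,90,15),(22,255,170)); m[:150]=0;m[190:]=0;m[:,:285]=0;m[:,320:]=0
n,l,st,ce=cv2.connectedComponentsWithStats(m); print(ce[1:],st[1:])
E
```

```text
t 32.83 pos [ 0.4081 -0.1934  0.2629] phi 89.91 q6 -0.5 F [0.9 0.6 0.7] w 0.529 g 0.0
pins [255.4 216.9] [254 216   4   3  11] [0.5087 0.1035]
pins [296.4 217.4] [294 216   5   4  16] [ 0.5088 -0.0026]
handle [276.6 215.9] [265 214  24   5 108] [0.5086 0.0512]
blue [327.1 178.7] [324 175   7   8  47] [ 0.6082 -0.0813]
blue [276.6 215.9] [265 214  24   5 108] [0.5101 0.0501]
blue [223.7 222.6] [220 219   8   8  55] [0.4916 0.1837]
marker [274.5 247.6] [249 245  49   6 186] [0.4318 0.0521]
wedge [317.4 213.7] [310 209  16  11 155] [ 0.5194 -0.0578]
[[302.36082474 166.71134021]
 [288.375      173.9375    ]
 [289.2        177.8       ]
 [287.         181.        ]] [[299 160   8  15  97]
 [285 173   7   3  16]
 [288 177   4   2   5]
 [287 181   1   1   1]]
```

Both pins show through the holes, the handle is centred between them, the vial stands, the wedge is in place and the other items haven't moved.

```bash
python3 -c "
from workcell import bot
print(bot.finish_job())"
```

```text
the job is handed in; nothing more can be done
None
```

I handed the job in at about 33 s of the 72 s limit; the call gave no verdict. By the last camera check, the wedge is under the table's edge and the platform looks level. Both brass pins show through the stencil's holes, and the amber vial stands on the bench. The blue-capped vials and the marker haven't moved, and I didn't re-measure the saline flask, though the arm never went near it.

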